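Find the rocking corner of a jig plate and press its shim flat

TASK

One corner of the steel jig plate rocks: with closed fingers, press down on the corner bosses one after another until you find the one that gives way. Then press the tab of the shim beside that corner down until it lies flat, leaving the other three shims standing as they are and the plate lying in its place. Do everything by touch: do not grasp or lift anything, and do not disturb the phone shell, the screwdriver or the tweezers.

Things in the scene. Friction and masses are not known exactly. Their poses are not given: they have to be found in the camera images.
- plate: Loose steel jig plate, 120 x 100 x 8 mm, 0.75 kg, lying level on four hidden seats between low guide blocks. Origin: centre of its underside, 22 mm above the desk; x along the 120 mm side, away from the robot, y to the left, z up. A round boss (18 mm wide, 2 mm high) marks each corner. Low black strips and brass pins stand in its middle.
- jig_base: Fixed black slab under plate and shims, 140 x 210 x 12 mm; origin: centre of its underside on the desk; axes parallel to the plate's. Three corners of the plate are firm. One, different from run to run and not to be told by eye, gives way by about 3 mm under 2 to 4 N on its boss, then stops hard; let go, it springs back.
- corner_1 (a point): Centre of the top of the plate's front left boss (as the robot sees it), 32 mm above the desk, 15 mm in from both edges; press that corner here.
- corner_2 (a point): Centre of the top of the plate's front right boss (as the robot sees it), 32 mm above the desk, 15 mm in from both edges; press that corner here.
- corner_3 (a point): Centre of the top of the plate's back right boss (as the robot sees it), 32 mm above the desk, 15 mm in from both edges; press that corner here.
- corner_4 (a point): Centre of the top of the plate's back left boss (as the robot sees it), 32 mm above the desk, 15 mm in from both edges; press that corner here.
- tab_1 (a point): Point to press on the front left shim, beside corner_1: top of its tab, mid-width, 34 mm from the hinge. Shim: steel leaf 22 mm wide, 2 mm thick, hinged 10 mm outside the plate's edge, 20.5 mm above the desk; its 42 mm tab points to the plate's +y and stands up at 24 degrees. Pressed, the point sinks from about 35 to 21.5 mm above the desk and swings 3 mm outward.
- tab_2 (a point): Point to press on the front right shim, beside corner_2: top of its tab, mid-width, 34 mm from the hinge. Shim: steel leaf 22 mm wide, 2 mm thick, hinged 10 mm outside the plate's edge, 20.5 mm above the desk; its 42 mm tab points to the plate's -y and stands up at 24 degrees. Pressed, the point sinks from about 35 to 21.5 mm above the desk and swings 3 mm outward.
- tab_3 (a point): Point to press on the back right shim, beside corner_3: top of its tab, mid-width, 34 mm from the hinge. Shim: steel leaf 22 mm wide, 2 mm thick, hinged 10 mm outside the plate's edge, 20.5 mm above the desk; its 42 mm tab points to the plate's -y and stands up at 24 degrees. Pressed, the point sinks from about 35 to 21.5 mm above the desk and swings 3 mm outward.
- tab_4 (a point): Point to press on the back left shim, beside corner_4: top of its tab, mid-width, 34 mm from the hinge. Shim: steel leaf 22 mm wide, 2 mm thick, hinged 10 mm outside the plate's edge, 20.5 mm above the desk; its 42 mm tab points to the plate's +y and stands up at 24 degrees. Pressed, the point sinks from about 35 to 21.5 mm above the desk and swings 3 mm outward.
- shim_1 (a joint): Hinge of the front left shim (tab_1), rad: 0 = standing up, 0.42 = flat (level, on its rest block). Starts at 0 to 0.04. Stiff: stays where it is left; about 4 N on the tab point moves it. Only at the rocking corner does it go flat (its inner nose then fills the gap under the plate); at a firm corner it jams about half-way down.
- shim_2 (a joint): Hinge of the front right shim (tab_2), rad: 0 = standing up, 0.42 = flat (level, on its rest block). Starts at 0 to 0.04. Stiff: stays where it is left; about 4 N on the tab point moves it. Only at the rocking corner does it go flat (its inner nose then fills the gap under the plate); at a firm corner it jams about half-way down.
- shim_3 (a joint): Hinge of the back right shim (tab_3), rad: 0 = standing up, 0.42 = flat (level, on its rest block). Starts at 0 to 0.04. Stiff: stays where it is left; about 4 N on the tab point moves it. Only at the rocking corner does it go flat (its inner nose then fills the gap under the plate); at a firm corner it jams about half-way down.
- shim_4 (a joint): Hinge of the back left shim (tab_4), rad: 0 = standing up, 0.42 = flat (level, on its rest block). Starts at 0 to 0.04. Stiff: stays where it is left; about 4 N on the tab point moves it. Only at the rocking corner does it go flat (its inner nose then fills the gap under the plate); at a firm corner it jams about half-way down.
- phone_shell: Opened phone body, gold frame, 68 x 138 x 7 mm, lying loose in front of the jig to the right; bystander. Origin: centre of the underside.
- driver: Small screwdriver with red barrel and white ends, 102 mm long, 13 mm thick, lying loose in front of the jig to the left; bystander. Origin: centre of the underside.
- tweezers: Steel tweezers, 115 mm long, 16 mm wide, 10 mm high, lying loose to the left of the jig; bystander. Origin: centre of the underside.

How it is judged:
By the outcome, as a careful person would: the job done as asked, in the order asked, and still so for the second after the job is handed in, with the robot touching nothing.
It also fails if it takes over 48 s, if anything falls off the work surface, if the arm or the gripper's body presses on something with over 40 N, if the wrist force passes 120 N, or if a joint passes its speed limit or range.

ROBOT

A 7-joint arm with a two-finger parallel gripper is mounted at the origin on a cart in front of the work surface, level with it; the furniture and walls round the work are solid. World frame = base frame: x ahead of the robot, y to its left, z up, the work surface at z = 0. Lengths are in m, angles in degrees, forces in N, time in s.
With the tool pointing down it reaches from about 0.425 to 1.025 m from the base axis. Payload 9.4 kg.
Tool frame: the origin (TCP) lies at the very end of the fingers, on their centre line; the grasp point (between the pads) lies 19 mm behind it (hold_point_z is the distance from the TCP to the grasp point, in m); z points along the fingers, y is the line along which they close (so a half turn about z gives the same grasp; the last joint's range is limited). The gripper opens to 93 mm and grips with 3 to 60 N. Pads are 15 mm wide; open, the fingers measure 128 mm over their backs; the gripper's body (75 mm by 188 mm) begins 65 mm behind the grasp point.
Start: joints at [-79.91, 34.337, -0.143, 91.639, 0.103, 54.024, -4.572], TCP at [0.181, 0.702, 0.189] pointing down, gripper open.
Joint ranges: [-147.43, 147.43], [-19.82, 112.94], [-74.19, 73.91], [6.32, 146.72], [-59.91, 239.91], [6.04, 106.73], [-150.56, 150.56]. Speed limits (degrees/s): [127.2, 127.2, 172.46, 172.46, 180, 180, 180].

INTERFACE

Orientations are given as [roll, pitch, yaw] about the fixed x, y, z axes, in that order (R = Rz(yaw) Ry(pitch) Rx(roll)).
In Python, from plant import * gives the robot as it stands. Calls block until the motion is done:
- goto(position, orientation): joint-space move of the TCP to a pose.
- move_linear(position, frame=None, rate=0.15, force_limit=None): straight line of the TCP; frame=None keeps the orientation; rate is the mean speed in m/s. With force_limit (N) it stops when the force on the tool has changed by that much, and returns True; else False.
- set_joints(angles): joint-space move.
- command_gripper(opening, effort=None): finger opening in m; effort is the grip in N (None keeps the last); returns when the fingers have stopped.
- pause(seconds).
- inverse_kinematics(position, orientation): joint angles nearest the present ones, or None.
- sense(): the state.
- grab_frame(name): name is "scene" or "top"; returns a dict with "image" (420x560x3 uint8, red, green, blue), "mtx" (3x3 intrinsics, pixels), "distortion" ([k1, k2, p1, p2, k3] as OpenCV has them; the pictures are not rectified), "pose" (4x4, takes a point from camera to world coordinates). Camera axes: x right, y down, z forward; pixel columns grow to the right and rows downward; lengths in m; the calibration is good to about 2 mm. A picture is of the moment at which its call begins. There is no depth.
A pose or a line that the arm cannot do raises Unreachable and nothing moves.
- hand_in(): hands the job in; it is judged then, once.
The state is a dict: "clock": time; "joints": joint angles; "joint_vel": joint speeds; "effort": joint torques, N m; "ee_pos": TCP position; "tool_rot": TCP orientation; "wrist_force": force on the tool from outside, world axes, zero at the start; "wrist_torque": the same for the moment, N m; "width": finger opening in m; "finger_force": force on a finger pad.
Only numpy, scipy, OpenCV 4.12 (cv2) and the standard library are available. Lean on these libraries where they do the work, as an engineer would, in place of code of your own. Each camera call takes 0.05 s, during which the arm holds its last target. There are 200 camera calls.

## Working session

There is one attempt and no reset: what is moved stays moved. The work goes in short steps, each a Python script; the robot and the scene stay as the last script left them, time stands still between calls to the robot, and variables do not carry over. Pictures are saved under pics/ and viewed, at most 10 in all, crops included, and the job is handed in when it is done.

```bash
mkdir -p pics; ls
python3 - <<'E'
from plant import *
import cv2
for n in("scene","top"):
    f=grab_frame(n); cv2.imwrite(f"pics/{n}0.png",f["image"][:,:,::-1]); print(n,f["mtx"],f["distortion"],f["pose"])
    import pickle; pickle.dump(f,open(n+".pkl","wb"))
s=sense();print(s)
E
```

```text
pics
scene [[382.83858471   0.         280.63570822]
 [  0.         382.83858471 204.97174948]
 [  0.           0.           1.        ]] [-0.09142923  0.          0.          0.          0.        ] [[-0.66357718 -0.58600965  0.46503549  0.12864972]
 [-0.74795012  0.50692222 -0.42848626  0.44965462]
 [ 0.01536026 -0.63215706 -0.77468801  0.71536648]
 [ 0.          0.          0.          1.        ]]
top [[471.19933244   0.         278.1420053 ]
 [  0.         471.19933244 198.6611987 ]
 [  0.           0.           1.        ]] [-0.16395984  0.          0.          0.          0.        ] [[-0.01666484 -0.99902464  0.04089063  0.4615169 ]
 [-0.99986058  0.01660795 -0.0017306   0.08769135]
 [ 0.0010498  -0.04091377 -0.99916213  1.00335914]
 [ 0.          0.          0.          1.        ]]
{'clock': 0.1, 'joints': array([-79.91098227,  34.38014437,  -0.14434511,  91.67422936,
         0.1033307 ,  54.02478116,  -4.5723849 ]), 'joint_vel': array([ 0.07371785, -0.04851493, -0.0696078 , -0.21450311,  0.04025272,
        0.02664996, -0.02265716]), 'effort': array([ 6.43187217e-03, -7.66560602e+01,  1.50283802e+00, -2.52933186e+01,
       -5.22533886e-02,  1.36566654e-02,  1.08881236e-04]), 'ee_pos': array([0.18124134, 0.70150211, 0.18785725]), 'tool_rot': array([-1.79921385e+02,  8.32337495e-03,  1.65518547e+02]), 'wrist_force': array([ 6.00296355e-01, -3.77132182e-04, -3.77329138e-02]), 'wrist_torque': array([0.02384832, 0.0322505 , 0.01515147]), 'finger_force': 0.0, 'width': 0.09293121902916543}
```

View pics/top0.png

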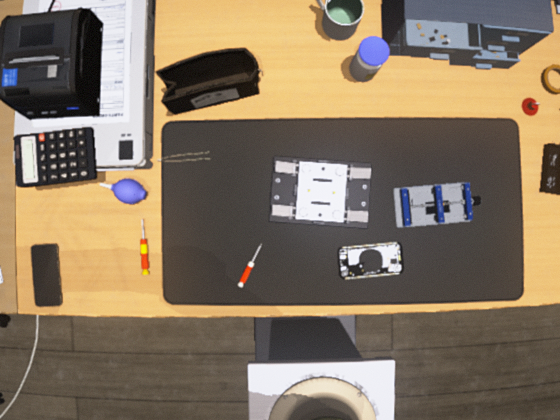

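View pics/scene0.png

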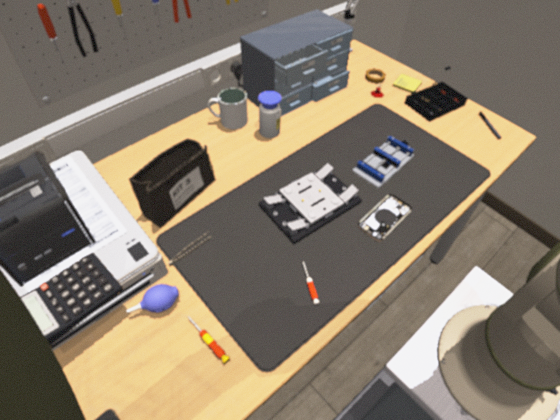

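The top view shows the plate near pixel (321,192), with bright shim tabs at its left and right. The phone is at (370,261), the driver at (250,265) and the tweezers at (185,157). The scene view shows the same layout, with the plate at about (312,195). Next I'll enlarge the crop and find the plate outline.

```bash
cat > h.py <<'E'
import numpy as np, cv2, pickle
def ray(f,uv,z):
    """pixels -> world points on plane of height z"""
    n=cv2.undistortPoints(np.float64(uv).reshape(-1,1,2),f["mtx"],f["distortion"]).reshape(-1,2)
    T=f["pose"]; d=np.c_[n,np.ones(len(n))]@T[:3,:3].T; o=T[:3,3]
    return o+d*((z-o[2])/d[:,2])[:,None]
def proj(f,P):
    T=np.linalg.inv(f["pose"]); r=cv2.Rodrigues(T[:3,:3])[0]
    return cv2.projectPoints(np.float64(P),r,T[:3,3],f["mtx"],f["distortion"])[0].reshape(-1,2)
E
python3 - <<'E'
from h import *
f=pickle.load(open("top.pkl","rb")); im=f["image"]
g=im.min(2); x0,y0=255,145
c=cv2.resize(im[y0:240,x0:385],None,fx=6,fy=6,interpolation=cv2.INTER_CUBIC)
cv2.imwrite("pics/crop.png",c[:,:,::-1])
m=((g>170)*255).astype(np.uint8); m[:y0]=0;m[235:]=0;m[:,:x0]=0;m[:,385:]=0
m=cv2.morphologyEx(m,cv2.MORPH_CLOSE,np.ones((5,5)))
for k in cv2.findContours(m,0,2)[0]:
    if cv2.contourArea(k)>40:
        r=cv2.minAreaRect(k);b=cv2.boxPoints(r);w=ray(f,b,.03)
        print(r,w.mean(0),[np.linalg.norm(w[i]-w[i-1]).round(4) for i in(1,2)],(w[:,:2]).round(4).tolist())
E
```

```text
((321.3254089355469, 191.35743713378906), (95.18367004394531, 57.61991882324219), 4.236394882202148) [ 0.51519123 -0.00421384  0.03      ] [np.float64(0.1196), np.float64(0.1988)] [[0.4646, 0.0998], [0.5836, 0.0891], [0.5661, -0.1089], [0.4465, -0.0969]]
```

View pics/crop.png

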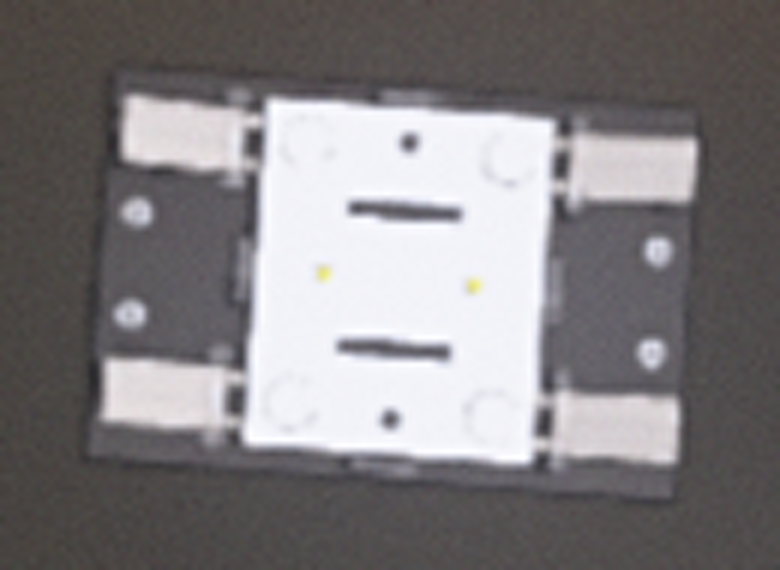

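The crop shows the plate corners at about (265,98), (556,118), (533,466) and (243,445) in crop pixels. There are four bosses near the corners and four tabs at about (180,132), (635,168), (618,428) and (160,392).

Run:
```python
from h import *
f=pickle.load(open("top.pkl","rb")); im=f["image"]
full=lambda p:(np.float64(p)+.5)/6-.5+[255,145]
cr=ray(f,full([(265,98),(556,118),(533,466),(243,445)]),.030)  # BL,BR,FR,FL (back/front)
print("sides",[np.linalg.norm(cr[i]-cr[i-1]).round(4) for i in range(4)])
g=im.min(2); m=((g>225)*255).astype(np.uint8); m[:145]=0;m[235:]=0;m[:,:255]=0;m[:,385:]=0
m=cv2.morphologyEx(m,cv2.MORPH_CLOSE,np.ones((7,7)))
k=max(cv2.findContours(m,0,2)[0],key=cv2.contourArea); r=cv2.minAreaRect(k); w=ray(f,cv2.boxPoints(r),.03); print("mask",r,w.mean(0),[np.linalg.norm(w[i]-w[i-1]).round(4) for i in(1,2)])
c=cr.mean(0)[:2]; ex=(cr[0]+cr[1]-cr[2]-cr[3])[:2]; ey=(cr[0]+cr[3]-cr[1]-cr[2])[:2]
yaw=np.mean([np.arctan2(ex[1],ex[0]),np.arctan2(ey[1],ey[0])-np.pi/2]); print(c,np.degrees(yaw),np.degrees(np.arctan2(ex[1],ex[0])))
R=np.array([[np.cos(yaw),-np.sin(yaw)],[np.sin(yaw),np.cos(yaw)]])
loc=lambda p,z:(ray(f,full(p),z)[:,:2]-c)@R
print("bosses",loc([(291,403),(493,416),(510,158),(308,138)],.032).round(4).tolist())
print("tabs",loc([(160,392),(618,428),(635,168),(180,132)],.032).round(4).tolist())
print("pins",loc([(323,273),(473,286)],.032).round(4).tolist())
# other view: edges by scene mask
f=pickle.load(open("scene.pkl","rb")); 
P=np.c_[(np.array([[-.06,.05],[-.06,-.05],[.06,-.05],[.06,.05]])@R.T+c),[.03]*4]
q=proj(f,P); v=cv2.resize(f["image"][150:250,245:375],None,fx=6,fy=6,interpolation=cv2.INTER_CUBIC)
for a in (q-[245,150]+.5)*6-.5: cv2.circle(v,tuple(int(t) for t in a),3,(255,0,0),-1)
cv2.imwrite("pics/sc.png",v[:,:,::-1])
```

```text
sides [np.float64(0.1202), np.float64(0.1014), np.float64(0.121), np.float64(0.1005)]
mask ((318.23541259765625, 191.072998046875), (53.52003860473633, 56.91813659667969), 4.23639440536499) [0.51588268 0.00250667 0.03      ] [np.float64(0.1181), np.float64(0.1116)]
[ 0.51481782 -0.00346562] -4.930626376650464 -4.9045554306342005
bosses [[-0.0446, 0.0348], [-0.0443, -0.035], [0.0452, -0.0352], [0.0471, 0.035]]
tabs [[-0.0439, 0.08], [-0.0455, -0.0786], [0.0448, -0.079], [0.0461, 0.0793]]
pins [[0.0008, 0.0268], [-0.0, -0.0252]]
```

View pics/sc.png

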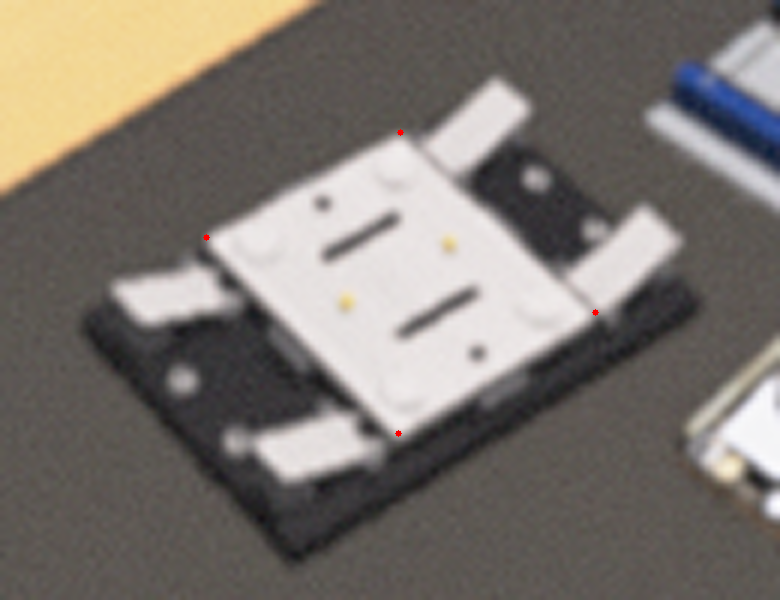

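The projected plate corners land on the plate in the second view as well. The sides measure 120 x 101 mm, and the tabs lie at x=±45 mm, so the pose is good. Next I'll close the fingers and press corner 4, in two stages: contact, then load.

```bash
cat >> h.py <<'E'
from plant import *
C=np.array([.5148,-.0035]); YAW=-4.93; a=np.radians(YAW)
R=np.array([[np.cos(a),-np.sin(a)],[np.sin(a),np.cos(a)]])
SG={1:(-1,1),2:(-1,-1),3:(1,-1),4:(1,1)}
def corner(i): return C+R@(np.array(SG[i])*[.045,.035])
def tab(i,y=.0907): return C+R@(np.array(SG[i])*[.045,y])
def ori(yaw): return [180,0,yaw]
def press_corner(i):
    p=corner(i); s=sense()
    move_linear([*p,.06]); move_linear([*p,.040],rate=.06); pause(.15)
    hit=move_linear([*p,.022],rate=.015,force_limit=1.5); a=sense()
    hit2=move_linear([*p,.022],rate=.012,force_limit=8); b=sense()
    print(i,hit,a["ee_pos"].round(4),a["wrist_force"].round(2),hit2,b["ee_pos"].round(4),b["wrist_force"].round(2))
    move_linear([*p,.05],rate=.08); print("clock",sense()["clock"])
    return a["ee_pos"][2]-b["ee_pos"][2]
E
python3 - <<'E'
from h import *
print([corner(i).round(4).tolist() for i in SG],[tab(i).round(4).tolist() for i in SG])
best={}
for y in (YAW-90,YAW+90):
    q=inverse_kinematics([*corner(4),.06],ori(y)); print(y,q)
    if q is not None: best[y]=abs(np.array(q)-sense()["joints"]).max()
y=min(best,key=best.get); print(y,sense()["clock"])
command_gripper(0.0,10); goto([*corner(4),.10],ori(y)); s=sense(); print(s["clock"],s["ee_pos"],s["tool_rot"],s["width"],s["wrist_force"])
f=grab_frame("scene"); cv2.imwrite("pics/above.png",cv2.resize(f["image"][90:270,200:440],None,fx=3,fy=3)[:,:,::-1])
E
```

```text
[[0.473, 0.0352], [0.467, -0.0345], [0.5566, -0.0422], [0.5626, 0.0275]] [[0.4778, 0.0907], [0.4622, -0.09], [0.5518, -0.0977], [0.5674, 0.083]]
-94.93 [  8.60254753  35.49102608 -25.07041785 118.02965426  27.54968584
  32.13321115 138.98744184]
85.07 [-19.16277191  34.58302062  15.58705084 119.84174418 -19.03403878
  27.88199275   5.80076508]
85.07 0.1
4.3 [0.5627892  0.02857256 0.09997128] [ 1.79998145e+02 -2.08098188e-02  8.51707728e+01] 0.0006357931825652979 [ 0.59205682 -0.05020651 -0.04988955]
```

View pics/above.png

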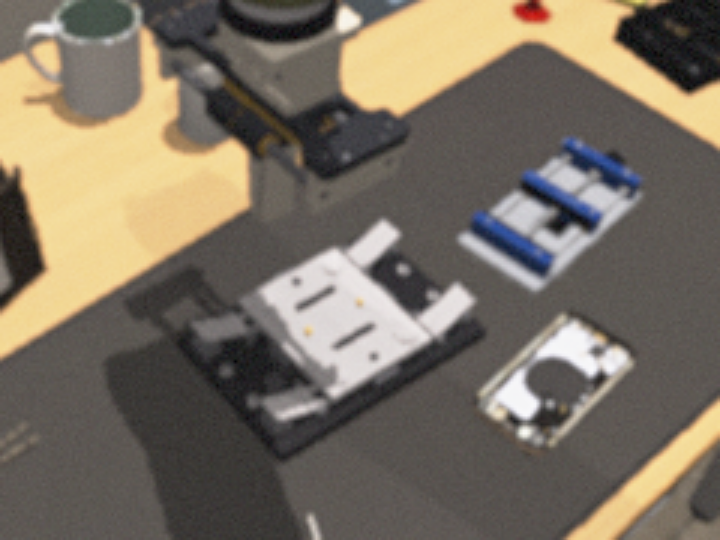

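The closed gripper hangs above the plate's left-hand (corner 4) end in this view, with fingertips at about (285,210). The surroundings are clear.

Run:
```python
from h import *
f=pickle.load(open("scene.pkl","rb")); print((proj(f,[sense()["ee_pos"]])-[200,90])*3)
print(press_corner(4))
```

```text
[[265.27267356 239.50899177]]
4 False [0.5627 0.0275 0.0221] [-1.04  0.42 -0.7 ] False [0.5627 0.0275 0.0221] [ 0.92 -0.1   0.17]
clock 7.5
2.7403912050819046e-05
```

I expected contact by 32 mm, but the tool reached 22 mm without any. I'll look before going on.

Run:
```python
from h import *
s=sense(); print(s["ee_pos"],s["tool_rot"],s["width"])
f=grab_frame("scene"); g=grab_frame("top")
a=cv2.resize(f["image"][110:250,230:370],(560,560),interpolation=cv2.INTER_CUBIC)
q=((proj(f,[s["ee_pos"]])[0]-[230,110]+.5)*4); cv2.circle(a,tuple(int(t) for t in q),3,(255,0,0),-1)
cv2.imwrite("pics/d1.png",a[:,:,::-1])
b=cv2.resize(g["image"][120:240,260:380],(480,480)); q=((proj(g,[s["ee_pos"]])[0]-[260,120]+.5)*4); cv2.circle(b,tuple(int(t) for t in q),3,(255,0,0),-1)
cv2.imwrite("pics/d2.png",b[:,:,::-1])
```

```text
[0.56287664 0.02770257 0.05045304] [ 1.79945454e+02 -1.77071495e-02  8.50868867e+01] -6.842991835744527e-05
```

View pics/d1.png

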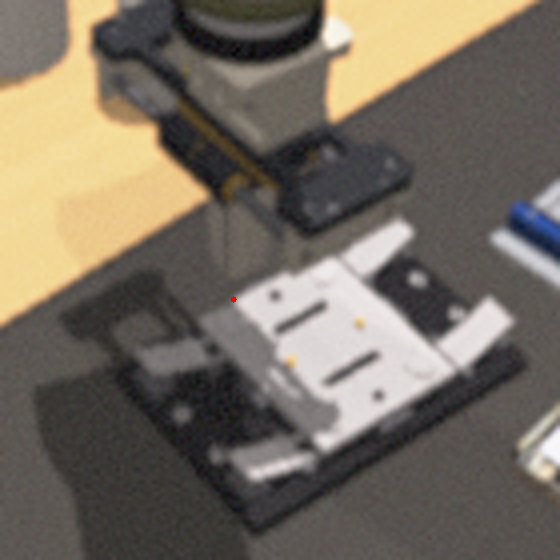

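The fingertip appears at about (285,265), well off the red TCP projection at (233,300). I'll check the top view.

View pics/d2.png

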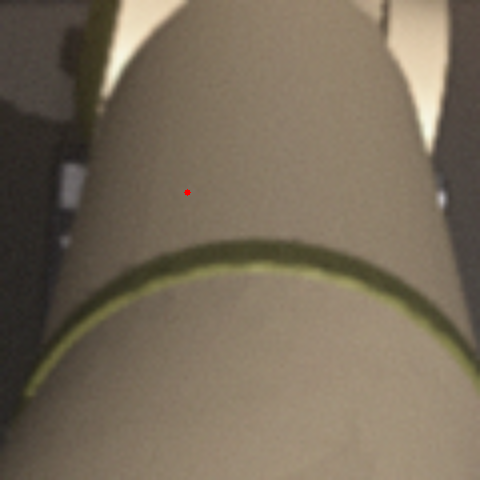

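The arm hides the jig in the top view. In the scene view the fingertips look higher than, or behind, the stated TCP. I'll go down to 24 mm again (that height was free) and take a close crop with reference dots.

Run:
```python
from h import *
p=corner(4); print(move_linear([*p,.024],rate=.06,force_limit=6)); s=sense(); print(s["ee_pos"],s["wrist_force"],s["clock"])
f=grab_frame("scene"); pickle.dump(f,open("s2.pkl","wb")); o=np.array([255,130]);k=9
a=f["image"][130:195,255:330]; a=np.clip(a.astype(float)*1.5,0,255).astype(np.uint8)
a=cv2.resize(a,None,fx=k,fy=k,interpolation=cv2.INTER_CUBIC)
def dot(P,c):
    q=(proj(f,[P])[0]-o+.5)*k; cv2.circle(a,tuple(int(t) for t in q),3,c,-1); print(P,q)
dot(s["ee_pos"],(255,0,0)); dot([*p,.032],(0,255,0))
for z in (.044,.064,.084): dot([*p,z],(255,255,0))
for u in ((.06,.05),(.06,-.05),(-.06,.05)): dot([*(C+R@np.array(u)),.03],(0,0,255))
cv2.imwrite("pics/d3.png",a[:,:,::-1])
```

```text
False
[0.56244802 0.02728867 0.02359429] [-0.07343116  0.53229371  0.41928379] 8.1833
[0.56244802 0.02728867 0.02359429] [300.56706422 562.95695824]
[np.float64(0.5626413704742549), np.float64(0.027503278393503815), 0.032] [300.42788068 542.04468828]
[np.float64(0.5626413704742549), np.float64(0.027503278393503815), 0.044] [301.79781702 511.69785486]
[np.float64(0.5626413704742549), np.float64(0.027503278393503815), 0.064] [304.14208877 459.7242563 ]
[np.float64(0.5626413704742549), np.float64(0.027503278393503815), 0.084] [306.56575898 405.93265336]
[np.float64(0.5788749559542795), np.float64(0.041158705976070825), 0.03] [221.10023296 537.5361461 ]
[np.float64(0.5702810962960874), np.float64(-0.05847133756590148), 0.03] [511.03638723 379.43636303]
[np.float64(0.45931890370391276), np.float64(0.05147133756590147), 0.03] [508.41385756 830.74082318]
```

View pics/d3.png

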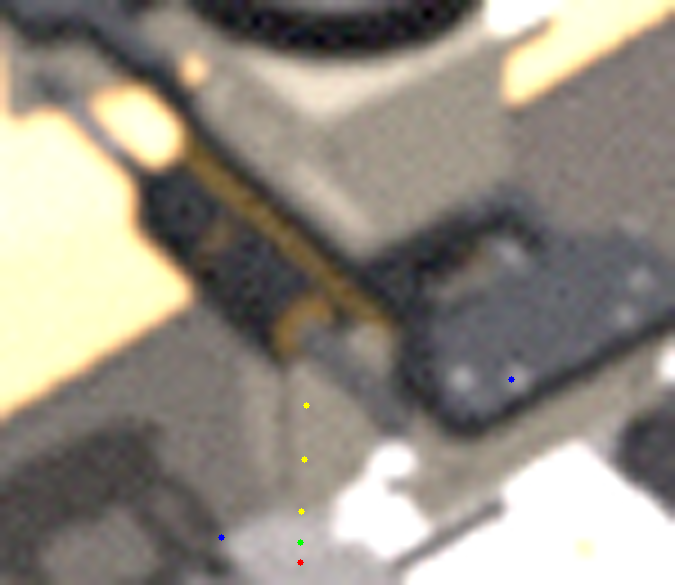

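The visible fingertip ends near (300,505), which on the TCP line means a z of about 44 mm, while the reported TCP is 24 mm. The earlier frame shows the same gap. Together with the missing contact, this says the real tip sits about 20 mm behind the reported TCP. I'll feel for it by force and measure the offset on the boss.

```bash
sed -i '/^def press_corner/,$d' h.py
cat >> h.py <<'E'
def press_corner(i,top=.022,low=.002):
    p=corner(i)
    if np.linalg.norm(sense()["ee_pos"][:2]-p)>.005: move_linear([*p,.04],rate=.12)
    move_linear([*p,top],rate=.08); pause(.15)
    hit=move_linear([*p,low],rate=.015,force_limit=1.5); a=sense()
    hit2=move_linear([*p,low],rate=.012,force_limit=8) if hit else None; b=sense()
    print(i,hit,a["ee_pos"].round(4),a["wrist_force"].round(2),hit2,b["ee_pos"].round(4),b["wrist_force"].round(2))
    move_linear([*p,.035],rate=.08); print("clock",sense()["clock"])
    return a["ee_pos"][2],b["ee_pos"][2]
E
python3 - <<'E'
from h import *
print(press_corner(4))
E
```

```text
4 True [0.5626 0.0275 0.0024] [-0.   -0.44  5.66] False [0.5626 0.0275 0.0024] [-2.01  0.68  6.2 ]
clock 10.675
(np.float64(0.0023740798569828886), np.float64(0.0023559239179330033))
```

Run:
```python
from h import *
print(press_corner(4,.012,-.01))
print(press_corner(3,.012,-.01))
```

```text
4 True [0.5626 0.0275 0.0023] [-1.24  0.42  7.41] True [0.5626 0.0275 0.0024] [-0.87 -0.09  6.76]
clock 12.8667
(np.float64(0.0023444629779220336), np.float64(0.0023627034138298253))
3 True [ 0.5566 -0.0422  0.0023] [-0.98  0.58  7.08] True [ 0.5567 -0.0422  0.0024] [-0.79  0.56  5.65]
clock 15.85
(np.float64(0.0023494007282270912), np.float64(0.002351716854514345))
```

Corners 4 and 3 are both firm. They stop at the same height, which puts the tip offset at 29.7 mm. Next are corners 2 and 1.

Run:
```python
from h import *
a,b=press_corner(2,.010,-.01); print(a,b)
if a-b<.0012 and b>.0012: print(press_corner(1,.010,-.01))
```

```text
2 True [ 0.467  -0.0345  0.0023] [ 0.38 -0.18  7.58] True [ 0.467  -0.0345  0.0023] [-0.27 -0.73  6.98]
clock 18.9083
0.0022975170936873762 0.0023114557891936796
1 True [0.4729 0.0354 0.0017] [ 0.79 -0.04  4.  ] True [ 0.4727  0.0358 -0.0008] [-1.56 -0.04 12.62]
clock 22.0667
(np.float64(0.001696952974207612), np.float64(-0.0007763542977593796))
```

Corner 1 gives way by 3.1 mm. I'll press tab 1 next: flat should come at a tip height of 21.5 mm, which is a reported z of about -8.2 mm.

Run:
```python
from h import *
p=tab(1,.0905); q=tab(1,.0935)
move_linear([*p,.035],rate=.12); move_linear([*p,.014],rate=.08); pause(.15)
print(move_linear([*q,-.0115],rate=.015,force_limit=20)); s=sense(); print(s["ee_pos"],s["wrist_force"],s["clock"])
```

```text
True
[ 0.47827723  0.09346745 -0.00824068] [-1.49104181  0.52271123 10.53044272] 24.6083
```

It stopped at -8.24 mm, which is the flat height. I'll retract straight up, move clear and check.

Run:
```python
from h import *
p=tab(1,.0935); move_linear([*p,.06],rate=.1); goto([.35,.45,.20],ori(YAW+90)); s=sense(); print(s["ee_pos"],s["clock"])
f=grab_frame("scene"); g=grab_frame("top")
a=cv2.resize(f["image"][150:310,160:420],(780,480),interpolation=cv2.INTER_CUBIC)
cv2.imwrite("pics/end.png",a[:,:,::-1])
g0=pickle.load(open("top.pkl","rb")); d=cv2.absdiff(g["image"],g0["image"]).max(2)
for n,(r0,r1,c0,c1) in dict(plate=(158,225,296,350),phone=(238,282,335,408),driver=(240,292,235,265),tweez=(148,166,160,214)).items(): print(n,np.median(d[r0:r1,c0:c1]),(d[r0:r1,c0:c1]>60).sum())
```

```text
[0.35074249 0.44873793 0.1996013 ] 26.9417
plate 2.0 0
phone 3.0 0
driver 4.0 0
tweez 3.0 0
```

View pics/end.png

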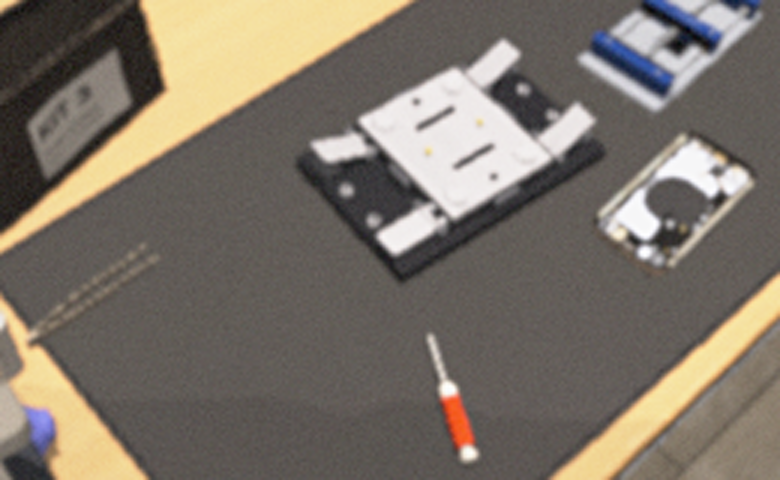

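The front left tab, at (410,230), now lies flat. The other three, at (340,148), (495,62) and (572,130), still stand. The plate, phone shell, driver and tweezers show no change in the top view.

```bash
python3 -c "
from plant import *
print(hand_in())"
```

```text
the job is handed in; nothing more can be done
None
```

Corner 1 (front left) is the rocking corner: it gave way by about 3 mm. I pressed its shim flat, left the other three shims standing and the plate in its place, and handed the job in at about 27 s of the 48 s.

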